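# Fetch the spring barrel from under the drip rack with a reacher

### The arm

A 6-joint arm with a two-finger parallel gripper is mounted at the origin on the work surface. World frame = base frame: x ahead of the robot, y to its left, z up, the work surface at z = 0. Lengths are in m, angles in rad, forces in N, time in s.
With the tool pointing down it reaches from about 0.275 to 0.825 m from the base axis. Payload 5.2 kg.
Tool frame: the origin (TCP) lies on the centre line of the jaws, within the pads' length; the fingertips stand 19 mm ahead of it and the grasp point (between the pads) is the TCP (arm.finger_overhang is the distance from the TCP to the fingertips, in m); z points along the fingers, y is the direction in which the jaws open and shut (so a half turn about z gives the same grasp; the last joint's range is limited). The gripper opens to 93 mm and grips with 3 to 60 N. Pads are 15 mm wide; open, the fingers measure 128 mm over their backs; the gripper's body (75 mm by 188 mm) begins 65 mm behind the grasp point.
Start: joints at [1.007, 0.259, 1.535, -0, 1.348, -0.203], TCP at [0.194, 0.515, 0.238] pointing down, gripper open.
Joint ranges: [-3.14, 3.14], [-0.91, 2.08], [0.19, 2.58], [-1.22, 4.36], [0.22, 2.71], [-3.12, 3.12]. Speed limits (rad/s): [2.57, 2.57, 3.14, 3.14, 3.14, 3.14].

### API

Orientations are given as a rotation vector (axis times angle).
In Python, from workcell import arm, imaging, job gives the robot as it stands.
- The arm moves only by the tool drive_tool, never from a script. Its argument "rows" is a list of rows, each a list of 5 numbers: the finger opening in cm, from 0 to 9.3, then the shift along the tool's x, y, z in cm, then the turn about the tool's z in rad. In form: [[fingers, dx, dy, dz, turn], ...]. A call has 1 to 5 rows; each row shifts and turns the commanded pose from where the row before left it, along the tool's axes as they then stand; what a row does not reach is not made up. A row lasts 1/12 s, in which the tool goes at most 41.7 mm and 7.16 degrees, less where a joint would pass 70% of its speed; a pose out of reach is approached as far as the arm can. A call is refused whole if a number of a shift passes 4.17 or a number of a turn 0.125, either way. A call with a gripper value outside its range is refused whole. The fingers move at their own pace and stop on an object; "grip_force" is the grip in N (left out, the last holds). Time passes only in rows, so rows that do not move let the fingers close. It gives the time, the measured TCP pose, the force and the opening at its end, in the units of the state.
- arm.sense(): the state, without advancing time (a new reading comes with each control period).
- imaging.snapshot(name): name is "side" or "top" or "wrist"; returns a dict with "frame" (480x640x3 uint8, red, green, blue), "vertical_fov" (degrees; the focal length in pixels is half the picture's height over the tangent of half this angle, whatever the lens; pixels are square), "cx", "cy" (the principal point, pixels), "extrinsics" (4x4, takes a point from world to camera coordinates). Camera axes: x right, y up, looking along -z (the intrinsics and any distortion apply to the point x, -y, -z); pixel columns grow to the right and rows downward; lengths in m; the calibration is good to about 2 mm. A picture is of the moment at which its call begins. There is no depth.
- job.finish_job(): hands the job in, once; it reports no verdict.
Trained networks look in the newest picture that a camera, given by its name, has taken for a name from the list of things; names that differ only in an ending like _2 or _b are one class to them, and where a whole thing is asked for, a point or a joint stands for the part that bears it (a point fixed in the world has none). Each returns a list of dicts, best first, with "conf" (0 to 1); they miss things now and then, are a little off and sometimes report something else, mostly with a low value. They report only what shows in the picture. A call takes as long as a camera call.
- imaging.recognise(label, camera): "box" ([centre column, centre row, width, height] in pixels, round what is visible of it).
- imaging.trace(label, camera): "mask" (480x640 bool, what is visible of it) and "box" ([centre column, centre row, width, height] in pixels, round what is visible of it).
- imaging.pinpoint(label, camera): "xy" ([column, row] in pixels: a listed point, or the origin of a listed thing).
The state is a dict: "t": time; "qpos": joint angles; "joint_velocities": joint speeds; "effort": joint torques, N m; "ee_pos": TCP position; "ee_rot": TCP orientation; "force": force on the tool from outside, world axes, zero at the start; "wrist_torque": the same for the moment, N m; "grip_width": opening from 0.0 (shut) to 1.0 (fully open).
Only numpy, scipy, OpenCV 4.12 (cv2) and the standard library are available. Lean on these libraries where they do the work, as an engineer would, in place of code of your own. Each camera call takes 0.05 s, during which the arm holds its last target.

### The job

The copper spring barrel is stuck out of reach in the low gap under the wire drip rack: take the reacher by its trigger, slide its open jaws into the gap until you gently feel its nose stop against the barrel, and squeeze the trigger to grip the barrel firmly without crushing it. Draw it out, still gripped, to stand on the open bench with at least 30 mm between it and the rack's front, then let go so that the jaws open and the reacher is left standing flat on the bench. Do not touch the barrel with the robot itself or press it hard against the back of the rack, and leave the valve stem in the gap and everything else on the bench as they are.

Things in the scene. Friction and masses are not known exactly. Their poses are not given: they have to be found in the camera images.
- reacher_grip (a point): Reacher (0.28 kg) on the bench: point midway between its two trigger bars at its black handle sleeve, 29 mm above its underside. x runs to the jaws, y left, z up. The bars are upright plates, 8 to 52 mm above the bench, outer faces 64 mm apart, reaching 20 mm or more behind this point and on through a black finger guard (92 mm wide, 60 high, rear face 13 mm ahead); take both from above, closing along y.
- trigger_left (a joint): How far each sprung trigger bar is squeezed in, m: 0 out (jaws open) to 0.013. Each bar ends in a jaw, and both come in equally. Up to 8 N of grip the bars stay out (5 N carries the tool, jaws open); at 0.009, jaws on the barrel, they take 11 N, and grip beyond that goes to each jaw one to one (20 N of grip: 9 N at the jaws)
- handle_front (a point): Front of the guard on the black handle sleeve, 17 mm ahead of reacher_grip, 18 mm above the underside, same axes. The sleeve is set anywhere along the shaft: the rubber pad on the nose, between the jaws, lies 93 to 138 mm ahead of this point, not measured, so see or feel it. The flat jaws reach 20 mm past the pad; open 48 mm apart inside, 62 mm over all, 10 to 26 mm above the underside
- rack: The fixed wire drip rack with the low gap: origin on the bench under its middle, x pointing into the gap (from the open front to the back), y left, z up. 90 mm deep (front at x = -45 mm, inner face of its closed back at x = +41 mm), 200 mm wide (inner faces of the sides at y = +-96 mm), 51 mm high; roof of 5 mm bars, 46 mm clear height below. It has no floor: things under it stand on the bench
- barrel_center (a point): Centre of the copper spring barrel, a plain short drum standing upright, 30 mm across, 32 mm high (this point 16 mm above its underside), 0.11 to 0.23 kg, with a small dent. It stands under the rack within 7 mm of the back, left or right, free to slide; it bears up to 25 N of squeeze from each jaw and 8 N against the rack (10 N of squeeze is ample)
- stem: Brass valve stem standing in the gap beside the barrel, to be left alone: 18 mm across at its foot, slimmer above, 36 mm high; origin at its underside. At least 65 mm from the barrel, centre to centre
- stem2: Second brass valve stem standing on the bench (18 mm across, 36 mm high), to be left alone; origin at its underside
- gauge: Steel bore gauge lying on the bench, black grip 24 mm thick, 220 mm long, to be left alone; x along it
- pearl_button: Pearl-topped brass finger button, 24 mm across, to be left alone
- tin: Steel tin, 60 mm across, 50 mm high, to be left alone
- casing: Upright brass valve casing tube, 32 mm across, 60 mm high, to be left alone
- cork_block: Cork block 70 x 45 x 30 mm, to be left alone

How it is judged:
On the way, in this order (a step that is already met when the one before it is completed fails the run):
1. the two jaws are closed on the barrel (over 3 N each) while it is still under the rack (contact force between each of trigger_left, trigger_right and barrel above 3 N and x of barrel_center in the frame of rack above -0.03 m), for 0.3 s.
2. the barrel is out in front of the rack, still gripped by both jaws (contact force between each of trigger_left, trigger_right and barrel above 1 N and x of barrel_center in the frame of rack below -0.085 m), for 0.1 s.
At the end, for the whole second after the job is handed in: The barrel stands upright (within 0.1 rad) and still on the bench, its centre more than 83 mm on the robot's side of the rack's middle (23 mm clear of the rack's front), the trigger is out again (under 3 mm in) and the reacher stands flat and still on the bench (x of barrel_center in the frame of rack below -0.083 m and angle between each of barrel_center, reacher_grip's own z axis and vertical below 0.1 rad and height (world z) of barrel_center below 0.02 m and linear speed of each of barrel, reacher below 0.02 m/s and value of joint trigger_left below 0.003 m and height (world z) of reacher_grip below 0.034 m); the robot touches nothing.
It fails at once if a jaw squeezes the barrel with more than 25 N (contact force between any of trigger_left, trigger_right and barrel above 25 N).
It fails at once if the barrel is pressed against the rack with more than 8 N (contact force between barrel and rack above 8 N).
It fails at once if the robot itself touches the barrel (contact force between any of the fingers, the arm and barrel above 0.5 N).
It fails at once if the valve stem in the gap is shifted by more than 10 mm (distance of stem from where it was at the start of the episode above 0.01 m).
It fails at once if another thing on the bench is shifted by more than 20 mm (distance of any of stem2, gauge, pearl_button, tin, casing, cork_block from where it was at the start of the episode above 0.02 m).
It also fails if it takes over 48 s, if anything falls off the work surface, if the arm or the gripper's body presses on something with over 40 N, if the wrist force passes 120 N, or if a joint passes its speed limit or range.

## Working session

There is one attempt and no reset: what is moved stays moved. The work goes in short steps, Python scripts to look and compute and a tool call to move; the robot and the scene stay as the last step left them, time stands still between calls to the robot, and variables do not carry over. Pictures are saved under pics/ and viewed, and the job is handed in when it is done.

Besides the shell and the picture viewer there is one more tool, called after "Emit:" as name([rows], argument=value, ...), one row to a line, values as JSON. drive_tool: Moves the arm, as the interface text tells. Its arguments: {"type":"object","properties":{"rows":{"type":"array"},"grip_force":{"type":"number"}},"required":["rows"]}

```bash
mkdir -p pics; ls
cat > h.py <<'E'
import numpy as np, cv2
from workcell import arm, imaging, job
def snap(c,name):
    s=imaging.snapshot(c); cv2.imwrite(f'pics/{name}.png',s['frame'][:,:,::-1]); return s
def K(s):
    f=240/np.tan(np.radians(s['vertical_fov'])/2); return f
def ray(s,uv):
    f=K(s); E=np.array(s['extrinsics']); R=E[:3,:3];t=E[:3,3]
    d=R.T@np.array([(uv[0]-s['cx'])/f,-(uv[1]-s['cy'])/f,-1.]); return -R.T@t,d
def at(s,uv,z):
    o,d=ray(s,uv); return o+d*(z-o[2])/d[2]
def proj(s,p):
    E=np.array(s['extrinsics']); c=E[:3,:3]@np.asarray(p)+E[:3,3]; f=K(s)
    return np.array([s['cx']+f*c[0]/-c[2], s['cy']-f*c[1]/-c[2]])
E
python3 - <<'E'
from h import *
st=arm.sense();print(st)
for c in ['side','top','wrist']:
    s=snap(c,c+'0'); print(c,{k:v for k,v in s.items() if k!='frame'})
    for l in ['reacher_grip','handle_front','rack','barrel_center','stem','gauge','pearl_button','tin','casing','cork_block']:
        r=imaging.pinpoint(l,c)
        print(l,[(np.round(x['xy'],1),round(x['conf'],2)) for x in r[:3]])
E
```

```text
pics
{'t': 0.0, 'qpos': array([ 1.00718558e+00,  2.59344046e-01,  1.53604685e+00,  1.44139411e-05,
        1.34799997e+00, -2.02803194e-01]), 'joint_velocities': array([ 5.93404875e-05, -9.80480595e-04, -1.89754976e-03, -1.34552076e-03,
        2.33099562e-03,  1.63960827e-04]), 'effort': array([-1.21764104e-03, -4.37291622e+01, -2.84004593e+01,  7.19385291e-02,
        4.11001523e-02, -1.30045610e-04]), 'ee_pos': array([0.19387049, 0.51416731, 0.23683166]), 'ee_rot': array([-5.63567722e-01, -3.08993254e+00,  2.61092619e-03]), 'force': array([-1.05122959,  0.12318588, -0.92898001]), 'wrist_torque': array([0.0012196 , 0.01699762, 0.01830009]), 'grip_width': 1.0018676007718132}
side {'vertical_fov': 47.902845671945656, 'cx': 308.61397595158286, 'cy': 237.92535547940912, 'extrinsics': array([[-0.99585508, -0.09027286,  0.01111128,  0.58199969],
       [ 0.06085152, -0.57047636,  0.81905666, -0.07792242],
       [-0.06759987,  0.81633788,  0.57360502, -1.13295263],
       [ 0.        ,  0.        ,  0.        ,  1.        ]])}
reacher_grip [(array([376.4, 192.7]), 0.73), (array([332.9, 3
[... 1251 characters left out ...]
199.3, 275.8]), 0.51)]
tin [(array([180.8, 242.7]), 0.61)]
casing [(array([135.5, 282.9]), 0.8)]
cork_block [(array([165.9, 305.5]), 0.94)]
wrist {'vertical_fov': 70.12467446096474, 'cx': 320.4696832675862, 'cy': 245.79493530346969, 'extrinsics': array([[ 0.35265767,  0.9357509 ,  0.00168147, -0.55045202],
       [-0.89194313,  0.33669007, -0.30179006,  0.03513205],
       [-0.28296645,  0.1049288 ,  0.95337292, -0.39180902],
       [ 0.        ,  0.        ,  0.        ,  1.        ]])}
reacher_grip []
handle_front []
rack []
barrel_center []
stem []
gauge []
pearl_button [(array([267.4, 462.2]), 0.67)]
tin []
casing [(array([359.8, 423.6]), 0.97)]
cork_block [(array([300.1, 407.1]), 0.67)]
```

View pics/top0.png

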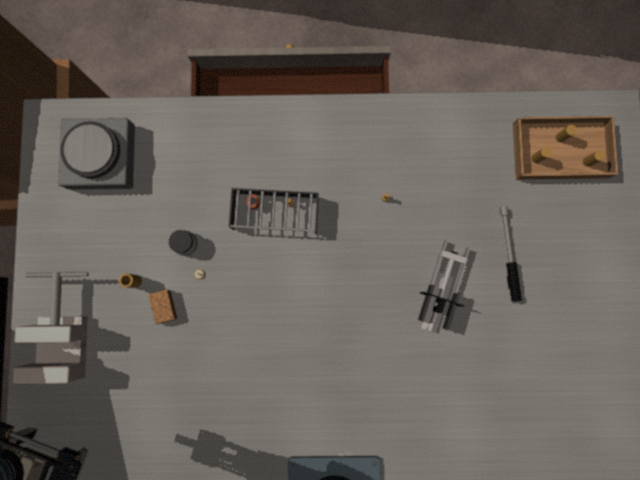

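View pics/side0.png

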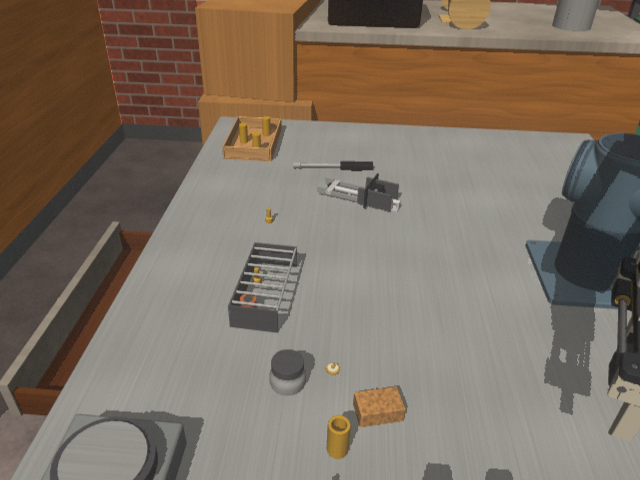

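View pics/wrist0.png

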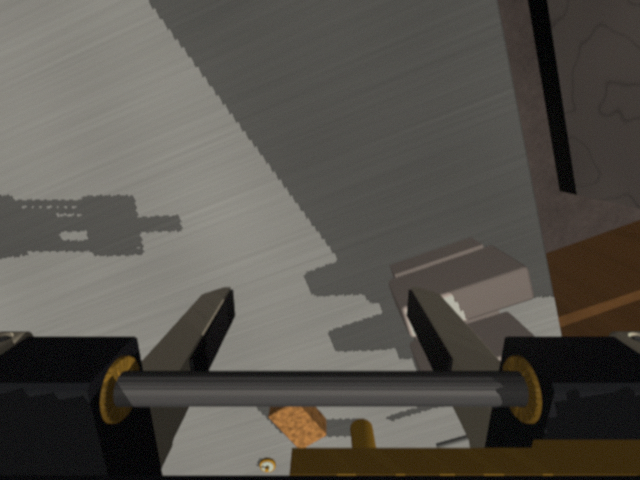

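Run:
```python
from h import *
s=imaging.snapshot('top'); f=s['frame'][:,:,::-1]
a=cv2.resize(f[170:255,215:335],None,fx=6,fy=6,interpolation=cv2.INTER_CUBIC)
b=cv2.resize(f[230:340,405:495],None,fx=5,fy=5,interpolation=cv2.INTER_CUBIC)
cv2.imwrite('pics/ta.png',a);cv2.imwrite('pics/tb.png',b)
s2=imaging.snapshot('side'); f=s2['frame'][:,:,::-1]
cv2.imwrite('pics/sa.png',cv2.resize(f[230:340,220:310],None,fx=5,fy=5,interpolation=cv2.INTER_CUBIC))
cv2.imwrite('pics/sb.png',cv2.resize(f[160:220,305:415],None,fx=6,fy=6,interpolation=cv2.INTER_CUBIC))
for l,uv,z in [('grip',(436.5,305.3),.029),('hf',(441.2,299.7),.018),('rack',(271.5,210.1),0),('barrel',(252.8,201.1),.016),('stem2',(385.8,197.7),0),('tin',(180.8,242.7),0),('gauge',(506,258.6),.012),('pearl',(199.3,275.8),0),('cork',(165.9,305.5),0.015),('casing',(135.5,282.9),0)]:
    print('top',l,at(s,uv,z).round(3))
for l,uv,z in [('grip',(376.4,192.7),.029),('hf',(365.9,193.9),.018),('rack',(263.5,295.9),0),('barrel',(243.7,305.6),.016),('stem2',(269.4,224.1),0),('stem',(257.3,279.8),0),('tin',(287.2,383.2),0)]:
    print('side',l,at(s2,uv,z).round(3))
```

```text
top grip [ 0.436 -0.236  0.029]
top hf [ 0.449 -0.249  0.018]
top rack [0.664 0.141 0.   ]
top barrel [0.683 0.183 0.016]
top stem2 [ 0.69  -0.131  0.   ]
top tin [0.589 0.355 0.   ]
top gauge [ 0.541 -0.403  0.012]
top pearl [0.51 0.31 0.  ]
top cork [0.442 0.383 0.015]
top casing [0.495 0.46  0.   ]
side grip [ 0.437 -0.246  0.029]
side hf [ 0.463 -0.256  0.018]
side rack [0.662 0.135 0.   ]
side barrel [0.691 0.184 0.016]
side stem2 [ 0.688 -0.12   0.   ]
side stem [0.682 0.087 0.   ]
side tin [0.589 0.346 0.   ]
```

View pics/ta.png

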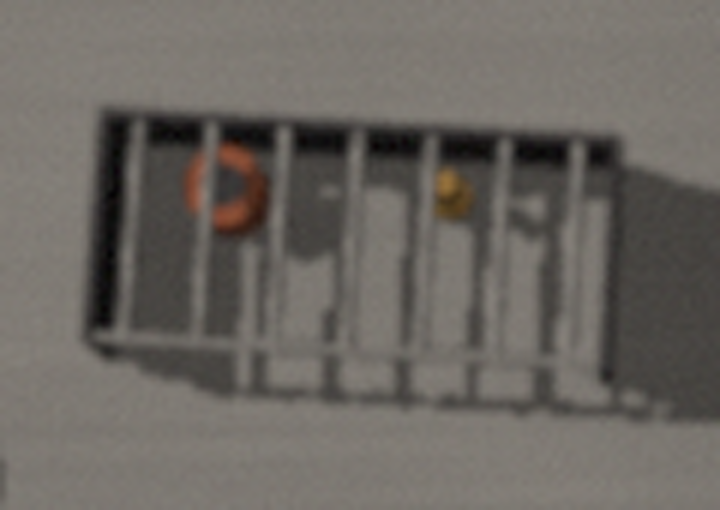

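View pics/tb.png

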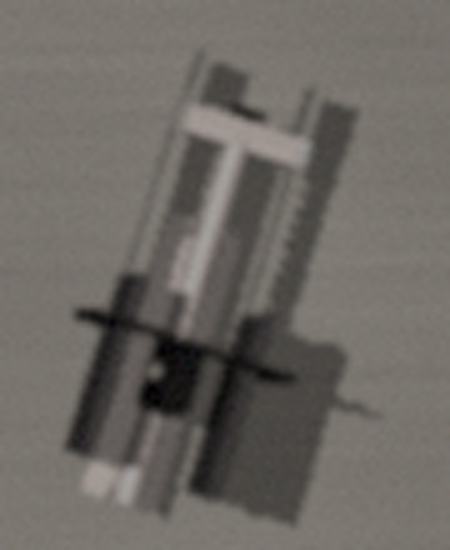

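View pics/sa.png

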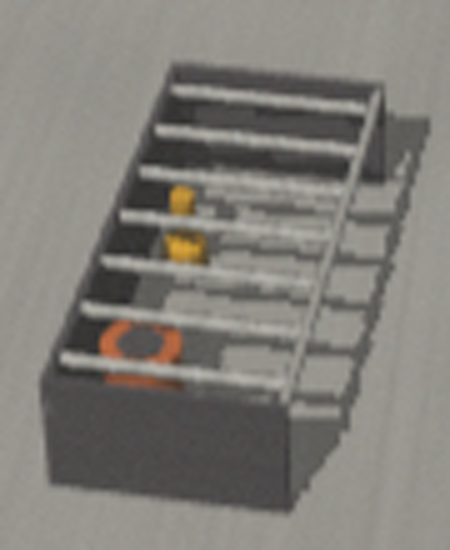

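View pics/sb.png

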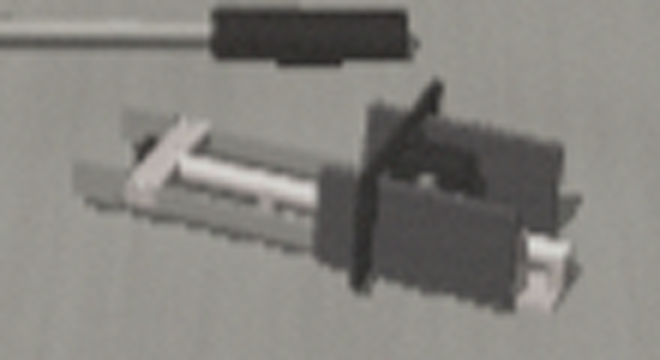

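```bash
cat >> h.py <<'E'
from scipy.spatial.transform import Rotation as Ro
def pose():
    st=arm.sense(); return np.array(st['ee_pos']),Ro.from_rotvec(st['ee_rot']).as_matrix(),st
E
python3 - <<'E'
from h import *
s=imaging.snapshot('top'); s2=imaging.snapshot('side')
A=lambda x,y,z:at(s,(215+x/6,170+y/6),z)
B=lambda x,y,z:at(s,(405+x/5,230+y/5),z)
S=lambda x,y,z:at(s2,(220+x/5,230+y/5),z)
T=lambda x,y,z:at(s2,(305+x/6,160+y/6),z)
for n,P,c,z in [('rack',A,[(102,108),(620,138),(88,338),(612,380)],.051),('rack side',S,[(172,65),(382,85),(42,380),(288,400)],.051)]:
    q=[P(*k,z) for k in c]; 
    for k in q: print(n,k.round(4))
    print('mean',np.mean(q,0).round(4))
print('barrel top',A(226,188,.032).round(4), S(141,343,.032).round(4))
print('stem', A(452,193,.025).round(4), S(185,250,0.005))
g=[B(78,312,.060),B(293,380,.060)]
print('guard',np.round(g,4),np.mean(g,0).round(4),np.linalg.norm(g[0]-g[1]))
g=[T(437,85,.060),T(367,180,.060)]
print('guard side',np.round(g,4),np.mean(g,0).round(4),np.linalg.norm(g[0]-g[1]))
g=[B(185,115,.03),B(308,150,.03)]
print('cross',np.round(g,4),np.mean(g,0).round(4),np.linalg.norm(g[0]-g[1]))
print('jawtips',B(202,50,.026),B(312,90,.026))
print('bar backs',B(70,450,.052),B(195,492,.052))
p,R,st=pose();print(p,R.round(4))
E
```

```text
rack [0.7075 0.2259 0.051 ]
rack [0.6932 0.0285 0.051 ]
rack [0.619  0.2305 0.051 ]
rack [0.6006 0.0325 0.051 ]
mean [0.655  0.1294 0.051 ]
rack side [0.6959 0.0294 0.051 ]
rack side [0.6072 0.0343 0.051 ]
rack side [0.7087 0.2259 0.051 ]
rack side [0.6197 0.2272 0.051 ]
mean [0.6579 0.1292 0.051 ]
barrel top [0.6796 0.1811 0.032 ] [0.682  0.1814 0.032 ]
stem [0.6778 0.0942 0.025 ] [0.68152008 0.09342816 0.005     ]
guard [[ 0.4652 -0.1948  0.06  ]
 [ 0.4345 -0.2881  0.06  ]] [ 0.4499 -0.2415  0.06  ] 0.09817848116696344
guard side [[ 0.4359 -0.2855  0.06  ]
 [ 0.4649 -0.2022  0.06  ]] [ 0.4504 -0.2439  0.06  ] 0.088194702832264
cross [[ 0.5546 -0.2521  0.03  ]
 [ 0.5379 -0.3074  0.03  ]] [ 0.5462 -0.2797  0.03  ] 0.057688145162279394
jawtips [ 0.58479165 -0.26194818  0.026     ] [ 0.56574767 -0.31147196  0.026     ]
bar backs [ 0.40468423 -0.19082697  0.052     ] [ 0.38584699 -0.24516948  0.052     ]
[0.19416049 0.51461116 0.23766745] [[-0.9356  0.3531  0.    ]
 [ 0.3531  0.9356  0.    ]
 [-0.      0.     -1.    ]]
```

Emit:
drive_tool([
  [9.3,-2.6,-3.2,0,0],
  [9.3,-2.6,-3.2,0,0],
  [9.3,-2.6,-3.2,0,0],
  [9.3,-2.6,-3.2,0,0],
  [9.3,-2.6,-3.2,0,0],
], grip_force=7)

```text
t: 2.27
ee_pos: [0.2593, 0.3174, 0.2377]
ee_rot: [0.562, 3.09, 0.0]
force: [1.3, 0.3, -0.6]
grip_width: 0.998
```

Emit:
drive_tool([
  [9.3,-2.6,-3.2,0,0],
  [9.3,-2.6,-3.2,0,0],
  [9.3,-2.6,-3.2,0,0],
  [9.3,-2.6,-3.2,0,0],
  [9.3,-2.6,-3.2,0,0],
])

```text
t: 2.68
ee_pos: [0.3245, 0.1217, 0.2381]
ee_rot: [0.563, 3.089, 0.001]
force: [0.7, 0.0, -0.0]
grip_width: 0.996
```

Emit:
drive_tool([
  [9.3,-2.6,-3.2,0,0],
  [9.3,-2.6,-3.2,0,0],
  [9.3,-2.6,-3.2,0,0],
  [9.3,-2.6,-3.2,0,0],
  [9.3,-2.6,-3.2,0,0],
])

```text
t: 3.1
ee_pos: [0.3897, -0.0744, 0.238]
ee_rot: [0.565, 3.089, -0.0]
force: [0.8, 0.0, 0.5]
grip_width: 0.998
```

Emit:
drive_tool([
  [9.3,-2.4,-3.3,0,0],
  [9.3,-2.4,-3.3,0,0],
  [9.3,-2.4,-3.3,0,0],
  [9.3,-2.4,-3.3,0,0],
  [9.3,0,0,0,0],
])

```text
t: 3.52
ee_pos: [0.4343, -0.2366, 0.2373]
ee_rot: [0.57, 3.087, -0.005]
force: [0.1, -0.4, -0.6]
grip_width: 0.998
```

Run:
```python
from h import *
s=snap('wrist','w1')
for l in ['reacher_grip','handle_front']:
    r=imaging.pinpoint(l,'wrist'); print(l,[(x['xy'],x['conf'], at(s,x['xy'],.029 if l[0]=='r' else .018)) for x in r])
p,R,st=pose();print(p,R.round(4),st['force'])
```

```text
reacher_grip [([316.6, 223.0], 0.75, array([ 0.43524751, -0.24160109,  0.029     ]))]
handle_front [([317.6, 237.9], 0.78, array([ 0.45409629, -0.24782123,  0.018     ]))]
[ 0.43237184 -0.22934512  0.23716452] [[-0.9352  0.3542 -0.001 ]
 [ 0.3542  0.9352  0.0014]
 [ 0.0015  0.001  -1.    ]] [-0.12952145  0.45918187  0.74505555]
```

View pics/w1.png

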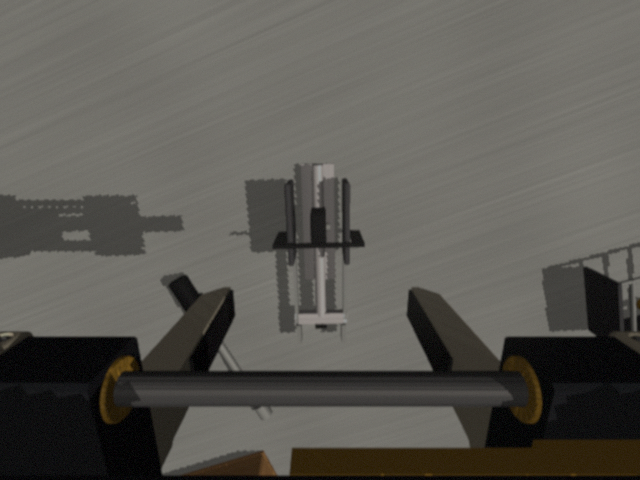

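Run:
```python
from h import *
s=snap('wrist','w2'); f=s['frame'][:,:,::-1]
cv2.imwrite('pics/w2c.png',cv2.resize(f[150:350,220:410],None,fx=3,fy=3,interpolation=cv2.INTER_CUBIC))
for l in ['reacher_grip','handle_front']:
    r=imaging.pinpoint(l,'wrist'); print(l,[(x['xy'],x['conf'], at(s,x['xy'],.029 if l[0]=='r' else .018)) for x in r])
p,R,st=pose();print(p,R.round(4),st['force'])
```

```text
reacher_grip [([309.3, 225.9], 0.62, array([ 0.43299292, -0.24172881,  0.029     ]))]
handle_front [([310.5, 241.5], 0.95, array([ 0.4527017 , -0.24830053,  0.018     ])), ([217.1, 342.5], 0.43, array([ 0.53311717, -0.40306205,  0.018     ]))]
[ 0.43252243 -0.22806679  0.23782091] [[-9.361e-01  3.517e-01 -0.000e+00]
 [ 3.517e-01  9.361e-01  3.000e-04]
 [ 1.000e-04  3.000e-04 -1.000e+00]] [-0.01437031 -0.25382775  0.4171622 ]
```

View pics/w2c.png

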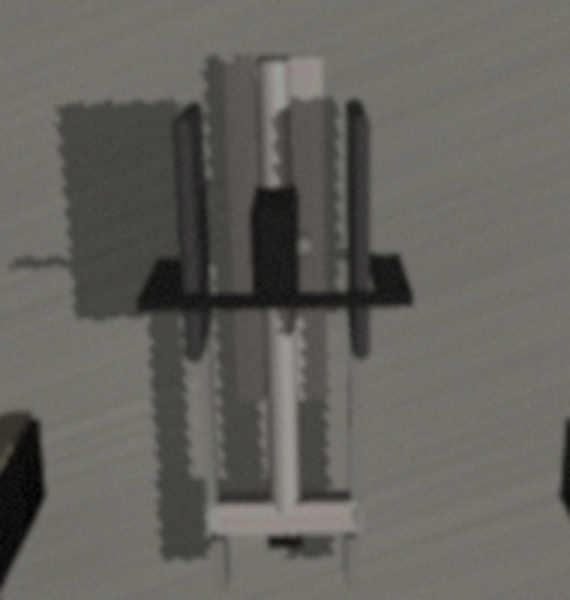

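Run:
```python
from h import *
s=imaging.snapshot('wrist')
C=lambda x,y,z:at(s,(220+x/3,150+y/3),z)
p,R,st=pose()
def sh(n,a,b):
    m=(a+b)/2;d=a-b
    print(n,a.round(4),b.round(4),'mid',m.round(4),'len',round(np.linalg.norm(d),4),'yaw',round(np.degrees(np.arctan2(-d[0],d[1])),2),'tool',(R.T@(m-p)).round(4))
for z in (.06,): 
    a,b=C(138,303,z),C(412,301,z)
    if a[1]<b[1]: a,b=b,a
    sh('guard',a,b)
a,b=C(191,105,.052),C(358,102,.052)
if a[1]<b[1]: a,b=b,a
sh('bar rear',a,b)
a,b=C(200,355,.052),C(361,352,.052)
if a[1]<b[1]: a,b=b,a
sh('bar front',a,b)
for z in (.02,.03,.04):
    a,b=C(208,519,z),C(355,519,z)
    if a[1]<b[1]: a,b=b,a
    sh('cross%.2f'%z,a,b)
a,b=C(228,585,.018),C(349,580,.018)
if a[1]<b[1]: a,b=b,a
sh('tips',a,b)
print(C(285,545,.018))
```

```text
guard [ 0.467  -0.2011  0.06  ] [ 0.4354 -0.287   0.06  ] mid [ 0.4512 -0.2441  0.06  ] len 0.0915 yaw -20.17 tool [-0.0229 -0.0085  0.178 ]
bar rear [ 0.3996 -0.1958  0.052 ] [ 0.3816 -0.2465  0.052 ] mid [ 0.3906 -0.2212  0.052 ] len 0.0539 yaw -19.56 tool [ 0.0418 -0.0083  0.1859]
bar front [ 0.4812 -0.2238  0.052 ] [ 0.4626 -0.2766  0.052 ] mid [ 0.4719 -0.2502  0.052 ] len 0.056 yaw -19.47 tool [-0.0444 -0.0069  0.186 ]
cross0.02 [ 0.5604 -0.2525  0.02  ] [ 0.5396 -0.3078  0.02  ] mid [ 0.55   -0.2802  0.02  ] len 0.0591 yaw -20.63 tool [-0.1281 -0.0075  0.218 ]
cross0.03 [ 0.5547 -0.2511  0.03  ] [ 0.5345 -0.3049  0.03  ] mid [ 0.5446 -0.278   0.03  ] len 0.0575 yaw -20.63 tool [-0.1223 -0.0073  0.208 ]
cross0.04 [ 0.5491 -0.2496  0.04  ] [ 0.5294 -0.3019  0.04  ] mid [ 0.5392 -0.2757  0.04  ] len 0.0559 yaw -20.63 tool [-0.1165 -0.0071  0.198 ]
tips [ 0.5875 -0.2647  0.018 ] [ 0.5721 -0.3123  0.018 ] mid [ 0.5798 -0.2885  0.018 ] len 0.05 yaw -17.91 tool [-0.1589 -0.0049  0.22  ]
[ 0.56278414 -0.28358014  0.018     ]
```

Emit:
drive_tool([
  [9.3,-0.3,-0.8,2,0],
  [9.3,0,0,4,0],
  [9.3,0,0,4,0],
  [9.3,0,0,2,0],
  [9.3,0,0,0,0],
])

```text
t: 4.28
ee_pos: [0.4301, -0.2347, 0.1137]
ee_rot: [-0.56, -3.084, -0.007]
force: [0.4, 0.3, -0.3]
grip_width: 0.996
```

Run:
```python
from h import *
s=snap('wrist','w3')
p,R,st=pose();print(p,R.round(4),st['force'])
for l in ['reacher_grip','handle_front']:
    r=imaging.pinpoint(l,'wrist'); print(l,[(x['xy'],x['conf'], R.T@(at(s,x['xy'],.029 if l[0]=='r' else .018)-p)) for x in r])
```

```text
[ 0.43155829 -0.23601982  0.1162672 ] [[-0.9361  0.3518 -0.0035]
 [ 0.3517  0.9361  0.0032]
 [ 0.0044  0.0017 -1.    ]] [ 0.35607091 -0.33865028  0.50632646]
reacher_grip [([313.2, 272.4], 0.57, array([-0.00677018, -0.00425056,  0.08723103]))]
handle_front [([316.3, 287.1], 0.95, array([-0.02337236, -0.00213493,  0.0981619 ]))]
```

View pics/w3.png

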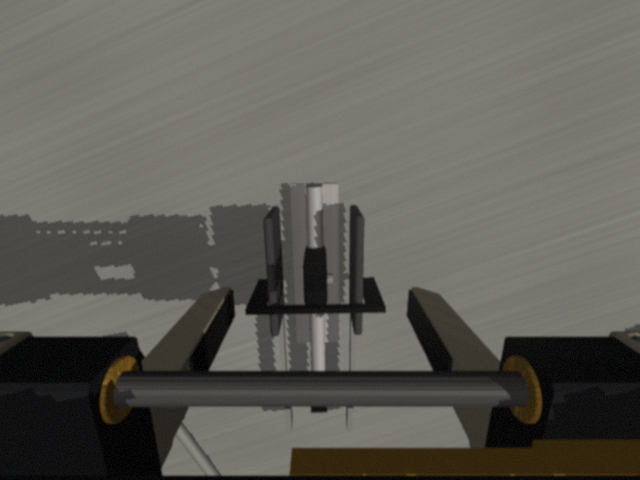

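Emit:
drive_tool([
  [9.3,-0.3,-0.2,2,0],
  [9.3,0,0,3,0],
  [9.3,0,0,2.4,0],
  [9.3,0,0,1.2,0],
  [9.3,0,0,0,0],
])

```text
t: 4.85
ee_pos: [0.435, -0.2408, 0.0314]
ee_rot: [-0.563, -3.09, -0.001]
force: [0.1, 0.9, 0.3]
grip_width: 0.996
```

Run:
```python
from h import *
s=snap('wrist','w4');snap('side','s4')
p,R,st=pose();print(p,R.round(4),st['force'])
```

```text
[ 0.43609833 -0.24187046  0.03335563] [[-0.9357  0.3527  0.0021]
 [ 0.3527  0.9357 -0.0019]
 [-0.0026 -0.001  -1.    ]] [-0.31472078 -0.68161159  0.59824238]
```

View pics/w4.png

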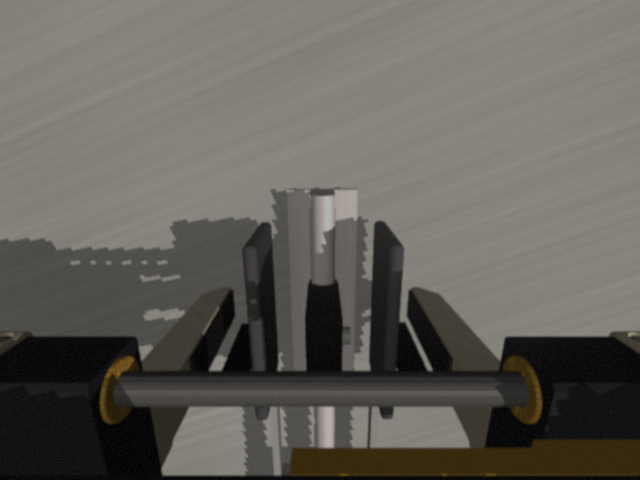

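View pics/s4.png

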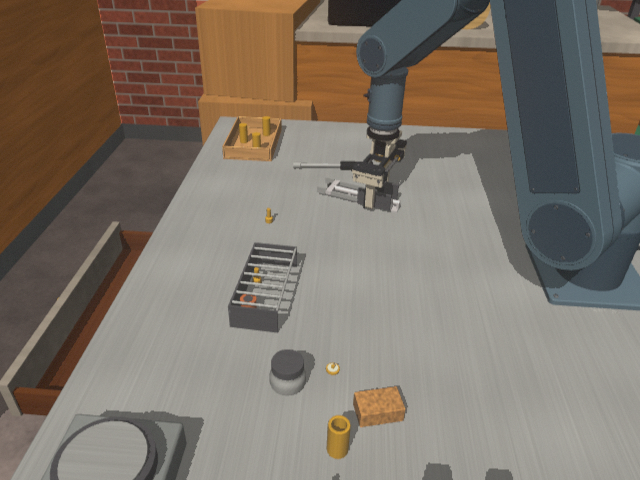

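Emit:
drive_tool([
  [5.5,0,0,0.2,0],
  [5.5,0,0,0,0],
  [5.5,0,0,0,0],
  [5.5,0,0,0,0],
  [5.5,0,0,0,0],
], grip_force=6)

```text
t: 5.37
ee_pos: [0.4352, -0.2411, 0.0302]
ee_rot: [0.564, 3.09, -0.0]
force: [1.4, 2.4, 1.9]
grip_width: 0.693
```

Emit:
drive_tool([
  [5.5,0,0,0,0],
  [5.5,0,0,0,0],
])

```text
t: 5.53
ee_pos: [0.4352, -0.2411, 0.0302]
ee_rot: [0.564, 3.09, -0.0]
force: [-0.3, 1.1, 5.4]
grip_width: 0.691
```

Emit:
drive_tool([
  [5.5,0,0,-0.3,0],
  [5.5,0,0,-0.3,0],
  [5.5,0,0,-0.3,0],
  [5.5,0,0,0,0],
  [5.5,0,0,0,0],
])

```text
t: 5.95
ee_pos: [0.4349, -0.2411, 0.0387]
ee_rot: [0.564, 3.091, -0.0]
force: [0.7, -0.6, -2.6]
grip_width: 0.691
```

Run:
```python
from h import *
s=snap('wrist','w5');s=snap('side','s5');f=s['frame'][:,:,::-1]
cv2.imwrite('pics/s5c.png',cv2.resize(f[150:230,305:415],None,fx=6,fy=6,interpolation=cv2.INTER_CUBIC))
p,R,st=pose();print(p,R.round(4),st['force'],st['wrist_torque'])
```

```text
[ 0.43475322 -0.24098016  0.03852424] [[-9.356e-01  3.531e-01 -2.000e-04]
 [ 3.531e-01  9.356e-01  2.000e-04]
 [ 3.000e-04  1.000e-04 -1.000e+00]] [ 0.16531616  0.51418647 -3.11783891] [ 0.008994    0.07000196 -0.01776137]
```

View pics/s5c.png

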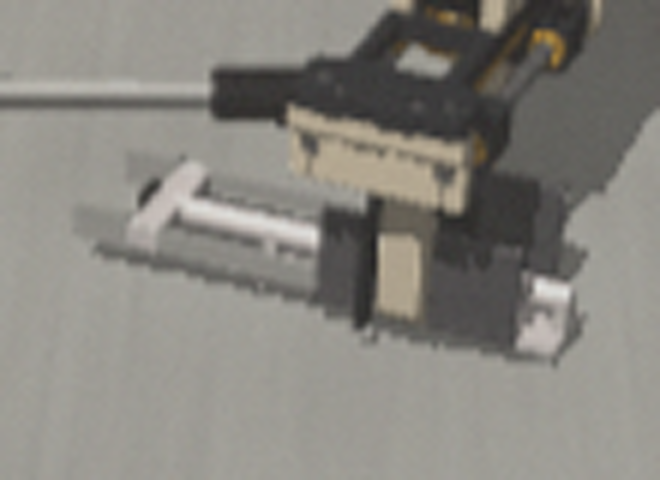

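View pics/w5.png

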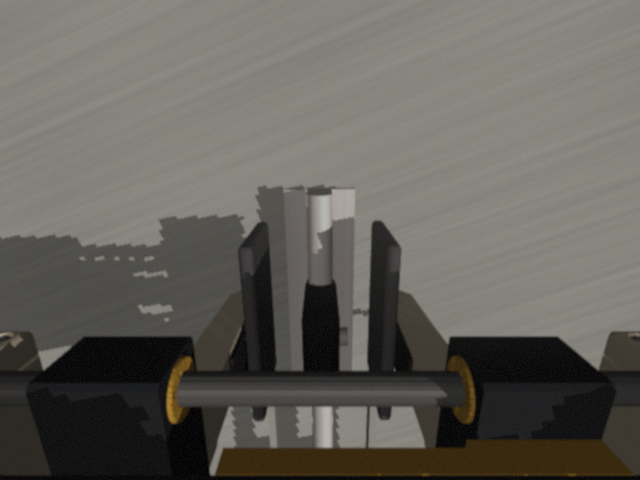

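Emit:
drive_tool([
  [5.5,0,0,-0.2,-0.05],
  [5.5,0,0,0,-0.06],
  [5.5,0,0,0,-0.07],
  [5.5,0,0,0,-0.06],
  [5.5,0,0,0,-0.045],
])

```text
t: 6.47
ee_pos: [0.4347, -0.2409, 0.0404]
ee_rot: [-0.114, -3.139, -0.0]
force: [-0.5, -0.2, -3.4]
grip_width: 0.683
```

Run:
```python
from h import *
p,R,st=pose();print(p,R.round(4),st['force'],st['wrist_torque'])
print(R.T@(np.array([.4416,.1989,p[2]])-p), np.degrees(np.arctan2(-R[1,0],-R[0,0])))
```

```text
[ 0.43473026 -0.2409342   0.04044738] [[-9.974e-01  7.260e-02 -4.000e-04]
 [ 7.260e-02  9.974e-01  3.000e-04]
 [ 4.000e-04  2.000e-04 -1.000e+00]] [-0.51621128 -0.20032746 -3.37032204] [0.06025759 0.0800094  0.0258196 ]
[2.50893556e-02 4.39171756e-01 1.15886067e-04] -4.164511377174774
```

Emit:
drive_tool([
  [5.5,0.1,1.5,0,0],
  [5.5,0.1,2.5,0,0],
  [5.5,0.1,2.5,0,0],
  [5.5,0.1,2.5,0,0],
  [5.5,0.1,2.5,0,0],
])

```text
t: 6.88
ee_pos: [0.438, -0.1241, 0.0404]
ee_rot: [-0.122, -3.139, -0.001]
force: [-0.2, 0.4, -2.4]
grip_width: 0.688
```

Emit:
drive_tool([
  [5.5,0.1,2.5,0,0],
  [5.5,0.1,2.5,0,0],
  [5.5,0.1,2.5,0,0],
  [5.5,0.1,2.5,0,0],
  [5.5,0.1,2.5,0,0],
])

```text
t: 7.3
ee_pos: [0.4423, 0.001, 0.0406]
ee_rot: [-0.121, -3.139, -0.001]
force: [-0.0, -0.7, -2.1]
grip_width: 0.688
```

Emit:
drive_tool([
  [5.5,0.1,2.5,0,0],
  [5.5,0.1,2.5,0,0],
  [5.5,0.1,2.5,0,0],
  [5.5,0.1,2.5,0,0],
  [5.5,0.1,2.5,0,0],
])

```text
t: 7.72
ee_pos: [0.4465, 0.1259, 0.0405]
ee_rot: [-0.121, -3.138, -0.0]
force: [0.7, -0.5, -2.5]
grip_width: 0.69
```

Emit:
drive_tool([
  [5.5,0.2,2.5,0,0],
  [5.5,0.2,2.0,0,0],
  [5.5,0.2,1.0,0,0],
  [5.5,0.2,0,0,0],
  [5.5,0,0,0,0],
])

```text
t: 8.13
ee_pos: [0.4425, 0.1797, 0.0404]
ee_rot: [-0.117, -3.138, 0.001]
force: [-0.8, -0.5, -2.9]
grip_width: 0.691
```

Run:
```python
from h import *
p,R,st=pose();print(p,R.round(4),st['force'],st['wrist_torque'],st['grip_width'])
print(R.T@(np.array([.4416,.1989,p[2]])-p), np.degrees(np.arctan2(-R[1,0],-R[0,0])))
s=snap('top','t6');f=s['frame'][:,:,::-1]
cv2.imwrite('pics/t6c.png',cv2.resize(f[170:320,200:340],None,fx=4,fy=4,interpolation=cv2.INTER_CUBIC))
s=snap('side','s6');f=s['frame'][:,:,::-1]
cv2.imwrite('pics/s6c.png',cv2.resize(f[200:350,210:410],None,fx=4,fy=4,interpolation=cv2.INTER_CUBIC))
```

```text
[0.44251941 0.1797072  0.04037765] [[-9.972e-01  7.430e-02 -1.300e-03]
 [ 7.430e-02  9.972e-01 -5.000e-04]
 [ 1.300e-03 -6.000e-04 -1.000e+00]] [-0.77036867 -0.49000669 -2.89160294] [0.01471787 0.09621018 0.0063753 ] 0.6910317269703681
[ 2.34338679e-03  1.90713802e-02 -8.46113718e-06] -4.262483362699133
```

View pics/t6c.png

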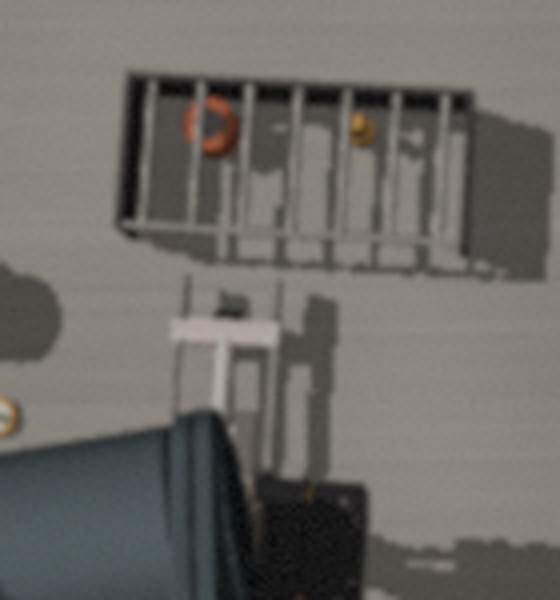

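View pics/s6c.png

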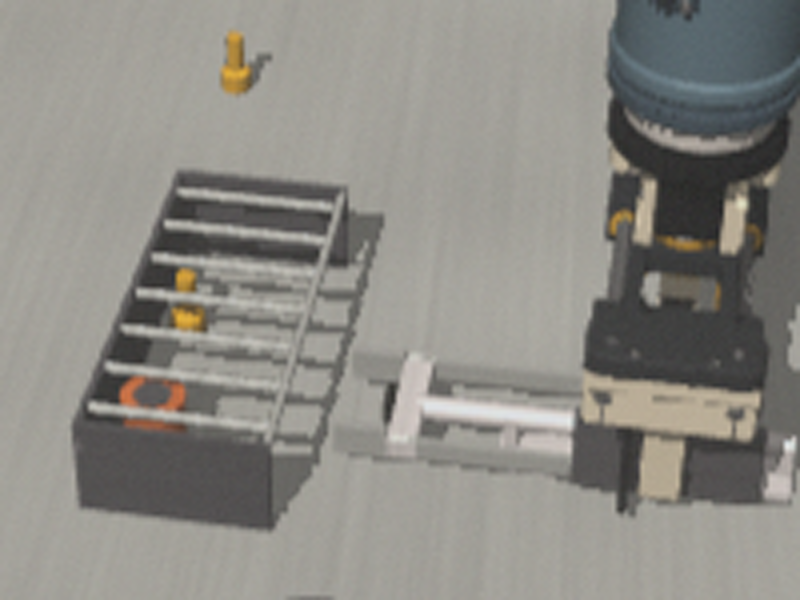

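Emit:
drive_tool([
  [5.5,0.1,1.0,0,0],
  [5.5,0.1,0.9,0.3,0],
  [5.5,0,0,0.3,0],
  [5.5,0,0,0.3,0],
  [5.5,0,0,0,0],
])

```text
t: 8.65
ee_pos: [0.443, 0.1985, 0.031]
ee_rot: [-0.119, -3.139, 0.0]
force: [0.3, -0.1, -2.3]
grip_width: 0.691
```

Run:
```python
from h import *
p,R,st=pose();print(p,R.round(4),st['force'],st['wrist_torque'],st['grip_width'])
print(R.T@(np.array([.4416,.1989,p[2]])-p), np.degrees(np.arctan2(-R[1,0],-R[0,0])))
s=snap('top','t7');f=s['frame'][:,:,::-1]
cv2.imwrite('pics/t7c.png',cv2.resize(f[180:270,225:325],None,fx=8,fy=6.6,interpolation=cv2.INTER_CUBIC))
```

```text
[0.442968   0.19853325 0.03097548] [[-9.971e-01  7.540e-02 -7.000e-04]
 [ 7.540e-02  9.971e-01 -2.000e-04]
 [ 7.000e-04 -3.000e-04 -1.000e+00]] [ 0.29728452 -0.08996289 -2.34309985] [0.02695144 0.05984519 0.02064156] 0.6906692625402
[1.39176564e-03 2.62500320e-04 9.00558702e-07] -4.326803900334665
```

View pics/t7c.png

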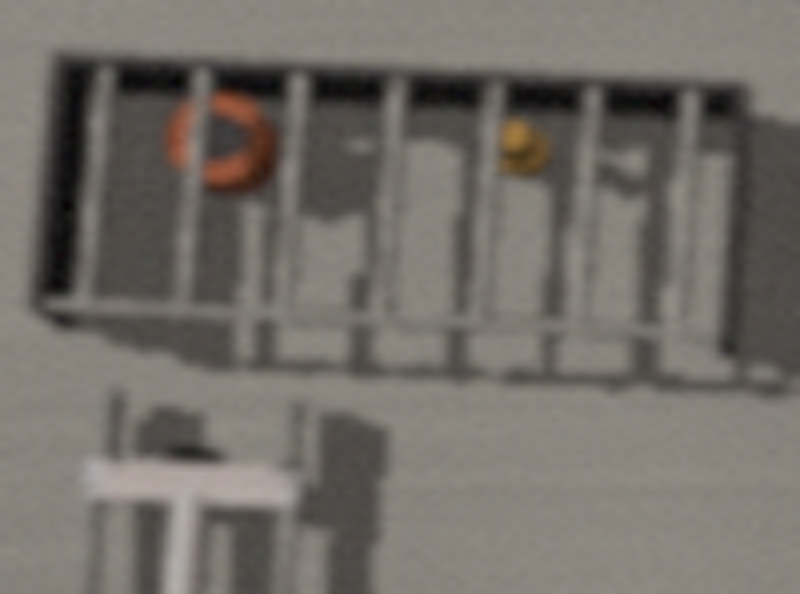

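Run:
```python
from h import *
s=imaging.snapshot('top');p,R,st=pose()
D=lambda x,y,z:at(s,(225+x/8,180+y/6.6),z)
T=lambda q:(R.T@(q-p)).round(4)
print('tips',T(D(117,395,.027)),T(D(300,405,.027)))
print('cross',T(D(85,478,.03)),T(D(298,488,.03)))
print('barrel',T(D(221,142,.032)),'front',T(D(221,192,.030)))
print('stem',T(D(520,150,.02)))
print('rackfront bar',T(D(45,305,.048)),T(D(700,330,.048)))
```

```text
tips [-0.1462  0.0244  0.0042] [-0.1461 -0.0287  0.0042]
cross [-0.1163  0.0307  0.0013] [-0.1168 -0.0307  0.0013]
barrel [-0.2368  0.0007 -0.0008] front [-0.2194 -0.0004  0.0012]
stem [-0.2416 -0.085   0.0112]
rackfront bar [-0.1738  0.0438 -0.0168] [-0.177  -0.1427 -0.0167]
```

Emit:
drive_tool([
  [5.5,-1,0,0,0],
  [5.5,-1.6,0,0,0],
  [5.5,-1.6,0,0,0],
  [5.5,-1.4,0,0,0],
  [5.5,-1,0,0,0],
])

```text
t: 9.17
ee_pos: [0.5115, 0.1932, 0.0319]
ee_rot: [0.12, 3.137, 0.0]
force: [0.9, 0.5, -2.7]
grip_width: 0.689
```

Emit:
drive_tool([
  [5.5,-0.6,0,0,0],
  [5.5,-0.4,0,0,0],
  [5.5,-0.2,0,0,0],
  [5.5,0,0,0,0],
])

```text
t: 9.5
ee_pos: [0.5208, 0.1926, 0.0315]
ee_rot: [-0.119, -3.139, 0.0]
force: [0.1, -0.0, -1.9]
grip_width: 0.688
```

Run:
```python
from h import *
p,R,st=pose();print(p,R.round(4),st['force'],st['wrist_torque'],st['grip_width'])
s=snap('top','t8');f=s['frame'][:,:,::-1]
cv2.imwrite('pics/t8c.png',cv2.resize(f[180:270,225:325],None,fx=8,fy=6.6,interpolation=cv2.INTER_CUBIC))
s=snap('side','s8');f=s['frame'][:,:,::-1]
cv2.imwrite('pics/s8c.png',cv2.resize(f[230:345,220:360],None,fx=5,fy=5,interpolation=cv2.INTER_CUBIC))
```

```text
[0.52083423 0.19260075 0.03148207] [[-9.971e-01  7.580e-02 -6.000e-04]
 [ 7.580e-02  9.971e-01 -1.000e-04]
 [ 6.000e-04 -1.000e-04 -1.000e+00]] [ 0.06308582 -0.02958636 -1.87626771] [ 0.02361404  0.06729106 -0.00421365] 0.687637772206426
```

View pics/t8c.png

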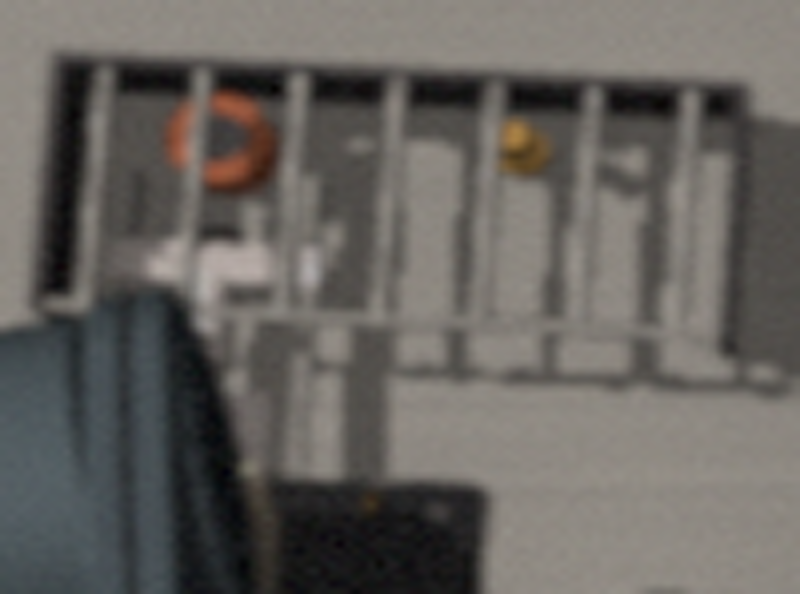

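View pics/s8c.png

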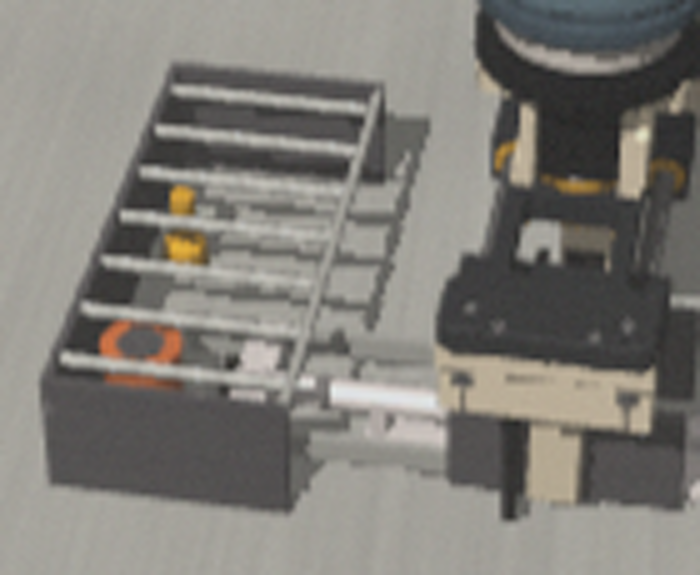

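Emit:
drive_tool([
  [5.5,-0.3,0,0,0],
  [5.5,-0.3,0,0,0],
  [5.5,-0.3,0,0,0],
  [5.5,-0.2,0,0,0],
  [5.5,0,0,0,0],
])

```text
t: 10.02
ee_pos: [0.5326, 0.1918, 0.0317]
ee_rot: [0.119, 3.139, 0.0]
force: [-0.7, 0.0, -1.7]
grip_width: 0.689
```

Emit:
drive_tool([
  [5.5,-0.1,0,0,0],
  [5.5,-0.1,0,0,0],
  [5.5,0,0,0,0],
])

```text
t: 10.27
ee_pos: [0.5341, 0.1917, 0.0317]
ee_rot: [0.119, 3.139, -0.0]
force: [0.9, -0.9, -2.4]
grip_width: 0.689
```

Run:
```python
from h import *
p,R,st=pose();print(p,st['force'],st['wrist_torque'],st['grip_width'])
s=snap('top','t9');f=s['frame'][:,:,::-1]
cv2.imwrite('pics/t9c.png',cv2.resize(f[180:270,225:325],None,fx=8,fy=6.6,interpolation=cv2.INTER_CUBIC))
s=snap('side','s9');f=s['frame'][:,:,::-1]
cv2.imwrite('pics/s9c.png',cv2.resize(f[230:345,220:360],None,fx=5,fy=5,interpolation=cv2.INTER_CUBIC))
```

```text
[0.53409224 0.19167895 0.03165651] [ 0.85606505 -0.87371292 -2.35123329] [ 0.00485839  0.05257711 -0.01174792] 0.6888431699642213
```

View pics/t9c.png

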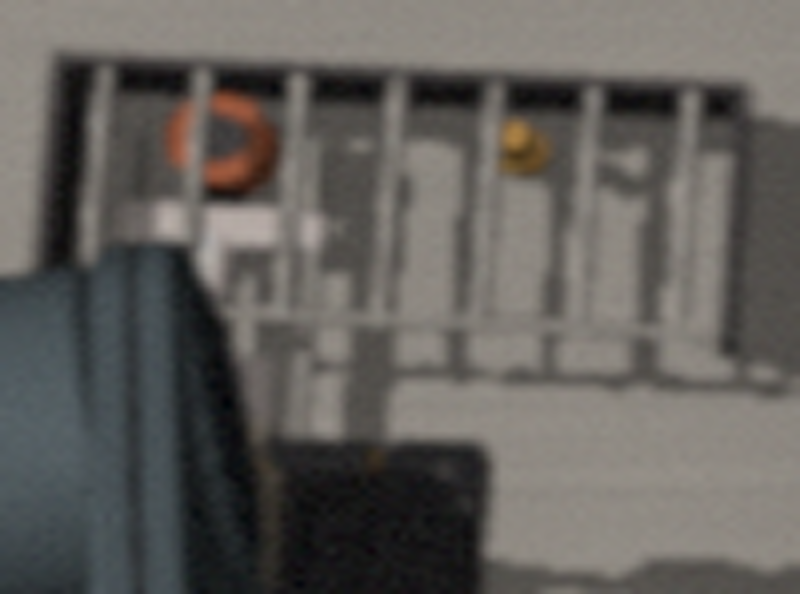

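View pics/s9c.png

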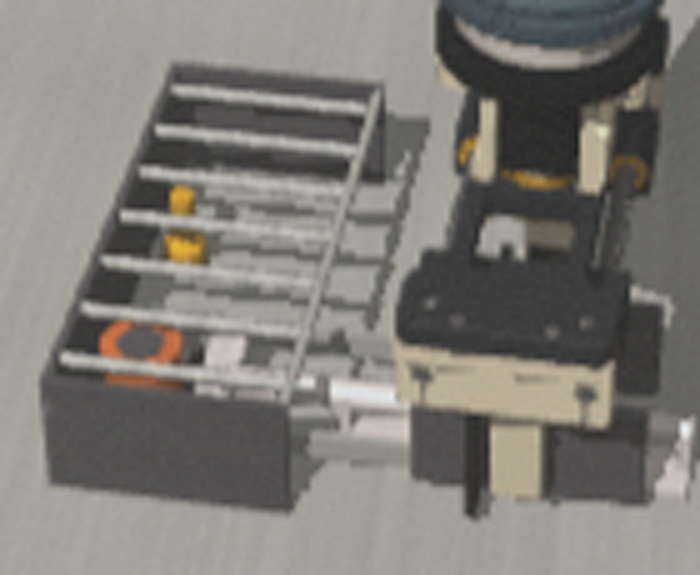

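Emit:
drive_tool([
  [5.5,-0.1,0,0,0],
  [5.5,0,0,0,0],
])

```text
t: 10.53
ee_pos: [0.5351, 0.1916, 0.0317]
ee_rot: [0.119, 3.139, 0.0]
force: [-0.7, -0.0, -2.4]
grip_width: 0.689
```

Emit:
drive_tool([
  [5.5,-0.1,0,0,0],
  [5.5,0,0,0,0],
])

```text
t: 10.7
ee_pos: [0.5362, 0.1916, 0.0317]
ee_rot: [0.119, 3.139, 0.0]
force: [0.2, -0.6, -2.8]
grip_width: 0.688
```

Emit:
drive_tool([
  [5.5,-0.1,0,0,0],
  [5.5,0,0,0,0],
])

```text
t: 10.87
ee_pos: [0.5369, 0.1914, 0.0316]
ee_rot: [-0.119, -3.139, 0.0]
force: [-0.2, -1.1, -2.5]
grip_width: 0.687
```

```bash
cat > trk.py <<'E'
from h import *
import sys
# track barrel red mask centroid vs first picture
def red(f):
    h=cv2.cvtColor(f,cv2.COLOR_BGR2HSV); m=((h[...,0]<12)&(h[...,1]>110)&(h[...,2]>90)); return m
s=snap('top',sys.argv[1]+'t');s2=snap('side',sys.argv[1]+'s')
for n,a,b,(r0,r1,c0,c1) in [('top','pics/t8.png',f'pics/{sys.argv[1]}t.png',(180,215,240,270)),('side','pics/s8.png',f'pics/{sys.argv[1]}s.png',(285,315,230,270))]:
    A=cv2.imread(a)[r0:r1,c0:c1];B=cv2.imread(b)[r0:r1,c0:c1]
    for I in (A,B):
        y,x=np.nonzero(red(I)); print(n,len(x),x.mean().round(2)+c0,y.mean().round(2)+r0,'min/max',x.min()+c0,x.max()+c0,y.min()+r0,y.max()+r0)
p,R,st=pose();print(p,st['force'],st['wrist_torque'],st['grip_width'])
E
python3 trk.py a1
```

```text
top 62 252.45 200.65 min/max 246 257 194 207
top 60 252.37 200.6 min/max 246 257 194 207
side 70 247.34 300.14 min/max 240 255 294 306
side 72 247.47 300.06 min/max 240 255 294 306
[0.53692854 0.19146718 0.03164376] [-0.260094    0.27306282 -2.25619525] [-0.01464902  0.11887802  0.00450792] 0.6855455541092971
```

Emit:
drive_tool([
  [5.5,-0.1,0,0,0],
  [5.5,0,0,0,0],
])

```text
t: 11.13
ee_pos: [0.5379, 0.1914, 0.0316]
ee_rot: [-0.119, -3.139, 0.0]
force: [-1.7, -0.7, -3.0]
grip_width: 0.688
```

Emit:
drive_tool([
  [5.5,-0.1,0,0,0],
  [5.5,0,0,0,0],
])

```text
t: 11.3
ee_pos: [0.539, 0.1913, 0.0316]
ee_rot: [0.119, 3.139, -0.0]
force: [-0.9, 0.1, -2.1]
grip_width: 0.688
```

```bash
python3 trk.py a2
```

```text
top 62 252.45 200.65 min/max 246 257 194 207
top 61 252.16 199.7 min/max 246 257 194 206
side 70 247.34 300.14 min/max 240 255 294 306
side 75 246.69 299.88 min/max 239 254 294 306
[0.5389935  0.19129457 0.03164895] [-0.48853533 -0.75630651 -2.4308886 ] [ 0.04814217  0.12999416 -0.02252631] 0.6865428442022073
```

Emit:
drive_tool([
  [4.0,0,0,0,0],
  [4.0,0,0,0,0],
  [4.0,0,0,0,0],
  [4.0,0,0,0,0],
  [4.0,0,0,0,0],
], grip_force=11)

```text
t: 11.82
ee_pos: [0.539, 0.1913, 0.0317]
ee_rot: [0.119, 3.139, -0.0]
force: [-0.6, -0.8, -2.8]
grip_width: 0.496
```

Emit:
drive_tool([
  [4.0,0,0,0,0],
  [4.0,0,0,0,0],
  [4.0,0,0,0,0],
], grip_force=14)

```text
t: 12.07
ee_pos: [0.5389, 0.1913, 0.0317]
ee_rot: [0.119, 3.139, -0.0]
force: [-0.0, -0.0, -3.5]
grip_width: 0.484
```

Emit:
drive_tool([
  [4.0,0,0,0,0],
  [4.0,0,0,0,0],
  [4.0,0,0,0,0],
], grip_force=18)

```text
t: 12.32
ee_pos: [0.5389, 0.1913, 0.0316]
ee_rot: [-0.119, -3.139, 0.0]
force: [-0.4, 0.4, -2.4]
grip_width: 0.474
```

Emit:
drive_tool([
  [4.0,0,0,0,0],
  [4.0,0,0,0,0],
  [4.0,0,0,0,0],
  [4.0,0,0,0,0],
  [4.0,0,0,0,0],
], grip_force=21)

```text
t: 12.73
ee_pos: [0.5389, 0.1913, 0.0316]
ee_rot: [-0.119, -3.139, 0.0]
force: [-0.8, 0.2, -2.5]
grip_width: 0.47
```

```bash
python3 trk.py a3
```

```text
top 62 252.45 200.65 min/max 246 257 194 207
top 61 252.66 199.7 min/max 246 257 194 206
side 70 247.34 300.14 min/max 240 255 294 306
side 60 246.67000000000002 298.53 min/max 239 254 294 305
[0.53887562 0.19130357 0.03163717] [-1.24720406  0.51150471 -3.10089566] [ 0.03855508  0.14848536 -0.03103673] 0.46845844184706137
```

Emit:
drive_tool([
  [4.0,0.3,0,0,0],
  [4.0,0.5,0,0,0],
  [4.0,0.5,0,0,0],
  [4.0,0.5,0,0,0],
  [4.0,0.2,0,0,0],
])

```text
t: 13.25
ee_pos: [0.518, 0.193, 0.0317]
ee_rot: [-0.119, -3.139, 0.0]
force: [0.2, 0.1, -3.0]
grip_width: 0.468
```

```bash
python3 trk.py a4
python3 - <<'E'
import cv2
f=cv2.imread('pics/a4t.png');cv2.imwrite('pics/a4c.png',cv2.resize(f[180:270,225:325],None,fx=8,fy=6.6,interpolation=cv2.INTER_CUBIC))
E
```

```text
top 62 252.45 200.65 min/max 246 257 194 207
top 64 252.03 208.48 min/max 246 257 202 214
side 70 247.34 300.14 min/max 240 255 294 306
side 56 257.77 299.8 min/max 250 265 296 307
[0.51811194 0.19293408 0.03172824] [-1.10896758  0.45464071 -2.68709324] [3.36328493e-02 1.70749174e-01 1.07411489e-04] 0.4696366442476897
```

View pics/a4c.png

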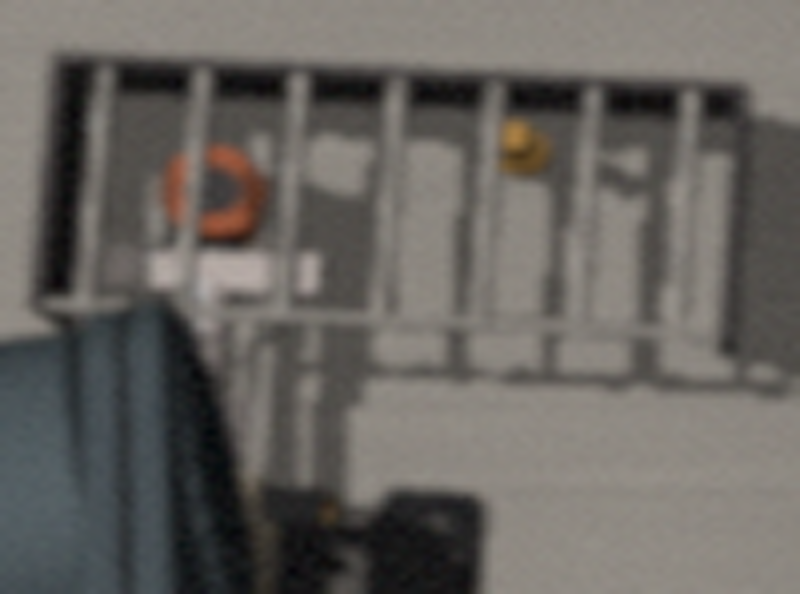

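Barrel follows the jaws (crop now at ~(215,190)), still gripped. Continue drawing out: about 110 mm more.

Emit:
drive_tool([
  [4.0,0.6,0,0,0],
  [4.0,1.0,0,0,0],
  [4.0,1.2,0,0,0],
  [4.0,1.2,0,0,0],
  [4.0,1.2,0,0,0],
])

```text
t: 13.77
ee_pos: [0.4662, 0.1968, 0.0317]
ee_rot: [0.119, 3.139, 0.0]
force: [0.3, -0.8, -1.3]
grip_width: 0.469
```

Emit:
drive_tool([
  [4.0,1.2,0,0,0],
  [4.0,1.2,0,0,0],
  [4.0,1.2,0,0,0],
  [4.0,1.2,0,0,0],
  [4.0,0.8,0,0,0],
])

```text
t: 14.18
ee_pos: [0.4097, 0.2011, 0.0318]
ee_rot: [-0.119, -3.139, 0.0]
force: [0.7, 0.0, -2.6]
grip_width: 0.472
```

Emit:
drive_tool([
  [4.0,0.5,0,0,0],
  [4.0,0.2,0,0,0],
  [4.0,0,0,0,0],
  [4.0,0,0,0,0],
])

```text
t: 14.52
ee_pos: [0.4044, 0.2016, 0.0317]
ee_rot: [-0.119, -3.139, -0.0]
force: [-1.4, -0.1, -1.4]
grip_width: 0.47
```

Run:
```python
from h import *
p,R,st=pose();print(p,st['force'],st['grip_width'])
s=snap('top','t10');f=s['frame'][:,:,::-1]
cv2.imwrite('pics/t10c.png',cv2.resize(f[180:310,205:325],None,fx=4.5,fy=4.5,interpolation=cv2.INTER_CUBIC))
s=snap('side','s10');f=s['frame'][:,:,::-1]
cv2.imwrite('pics/s10c.png',cv2.resize(f[210:345,220:420],None,fx=4,fy=4,interpolation=cv2.INTER_CUBIC))
```

```text
[0.40435527 0.201589   0.03171354] [-1.36978435 -0.05922014 -1.41949433] 0.46956851356642615
```

View pics/t10c.png

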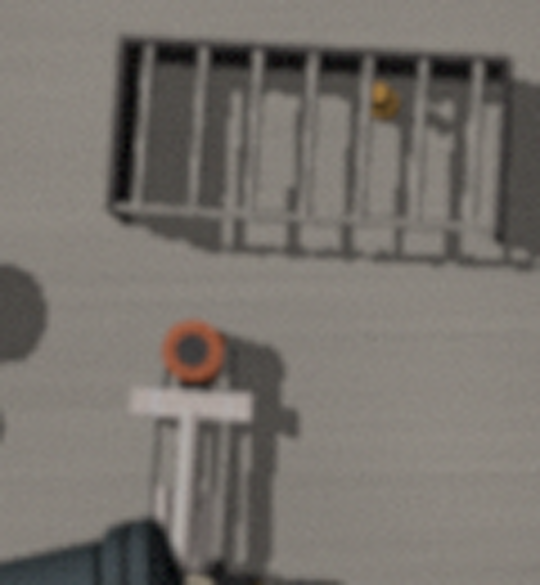

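View pics/s10c.png

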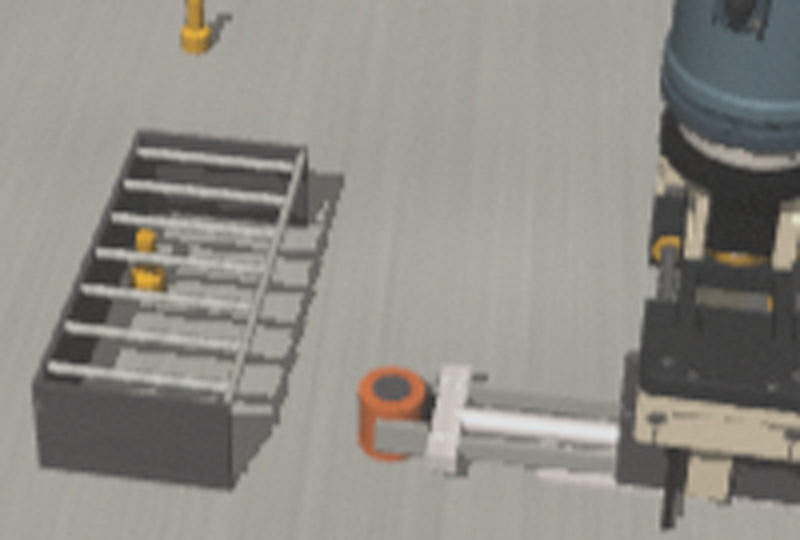

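Emit:
drive_tool([
  [4.0,0,0,0,0],
  [4.0,0,0,0,0],
  [4.0,0,0,0,0],
], grip_force=10)

```text
t: 14.87
ee_pos: [0.4047, 0.2015, 0.0316]
ee_rot: [0.119, 3.139, 0.0]
force: [-0.9, -0.3, -2.6]
grip_width: 0.546
```

Emit:
drive_tool([
  [5.5,0,0,0,0],
  [5.5,0,0,0,0],
  [5.5,0,0,0.1,0],
  [5.5,0,0,0.05,0],
  [5.5,0,0,0,0],
], grip_force=6)

```text
t: 15.28
ee_pos: [0.405, 0.2015, 0.0308]
ee_rot: [0.118, 3.138, 0.0]
force: [-1.0, -0.3, 4.3]
grip_width: 0.686
```

Emit:
drive_tool([
  [6.8,0,0,0,0],
  [7.5,0,0,0,0],
  [8.5,0,0,0,0],
  [9.3,0,0,0,0],
  [9.3,0,0,0,0],
])

```text
t: 15.7
ee_pos: [0.4044, 0.2016, 0.0301]
ee_rot: [0.119, 3.139, 0.0]
force: [1.3, -0.2, -0.7]
grip_width: 0.966
```

Run:
```python
from h import *
p,R,st=pose();print(p,st['force'],st['grip_width'])
snap('wrist','w11')
s=snap('side','s11');f=s['frame'][:,:,::-1]
cv2.imwrite('pics/s11c.png',cv2.resize(f[210:345,220:420],None,fx=4,fy=4,interpolation=cv2.INTER_CUBIC))
```

```text
[0.40435267 0.20155253 0.03012625] [ 1.28520273 -0.17722324 -0.70645568] 0.9663953059653645
```

View pics/w11.png

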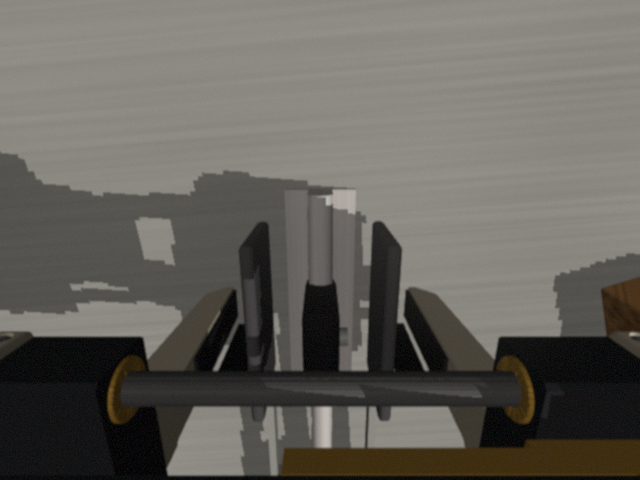

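View pics/s11c.png

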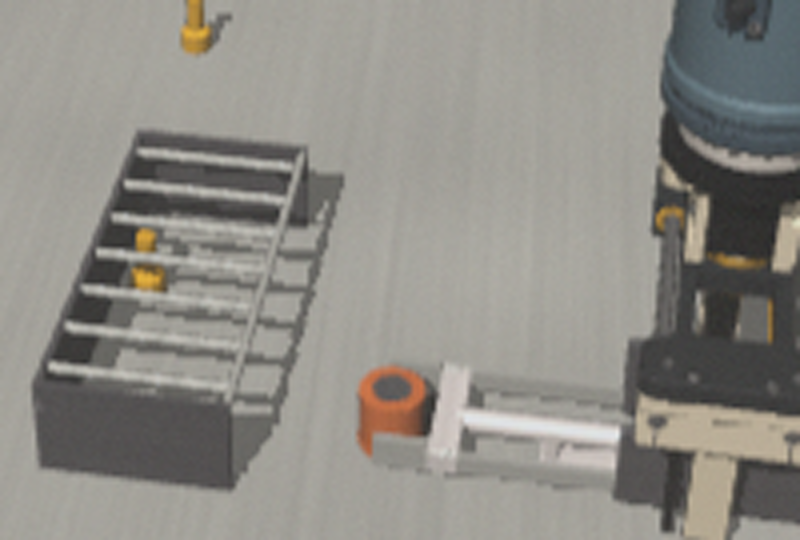

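Jaws open, fingers clear on both sides of the bars. Rise straight up.

Emit:
drive_tool([
  [9.3,0,0,-0.5,0],
  [9.3,0,0,-1.5,0],
  [9.3,0,0,-3,0],
  [9.3,0,0,-4,0],
  [9.3,0,0,-4,0],
])

```text
t: 16.22
ee_pos: [0.4032, 0.2013, 0.1613]
ee_rot: [-0.119, -3.137, 0.001]
force: [1.2, 0.5, -0.7]
grip_width: 1.002
```

Emit:
drive_tool([
  [9.3,3,0,-2,0],
  [9.3,3,0,-1,0],
  [9.3,1,0,0,0],
  [9.3,0,0,0,0],
  [9.3,0,0,0,0],
])

```text
t: 16.63
ee_pos: [0.3347, 0.2069, 0.1901]
ee_rot: [0.118, 3.138, 0.0]
force: [0.7, 0.1, -0.1]
grip_width: 0.996
```

Run:
```python
from h import *
p,R,st=pose();print(p,st['force'],st['grip_width'],abs(st['joint_velocities']).max())
s=snap('top','t12');f=s['frame'][:,:,::-1]
cv2.imwrite('pics/t12c.png',cv2.resize(f[180:310,205:325],None,fx=4.5,fy=4.5,interpolation=cv2.INTER_CUBIC))
b=at(s,(205+193/4.5,180+352/4.5),.032); d=b-[.6565,.1293,.032]; print('barrel',b,'rack x',d[0]*.9973-d[1]*.0732)
s=snap('side','s12');f=s['frame'][:,:,::-1]
cv2.imwrite('pics/s12c.png',cv2.resize(f[200:345,220:420],None,fx=4,fy=4,interpolation=cv2.INTER_CUBIC))
b=at(s,(220+393/4,210+386/4),.032); d=b-[.6565,.1293,.032]; print('barrel',b,'rack x',d[0]*.9973-d[1]*.0732)
```

```text
[0.33465056 0.20689021 0.19010944] [ 0.67661106  0.0709097  -0.13585458] 0.9956583725399087 0.035428968888409754
barrel [0.54748591 0.19155012 0.032     ] rack x -0.11327646423257919
barrel [0.54972354 0.18977414 0.032     ] rack x -0.11091487410290854
```

View pics/t12c.png

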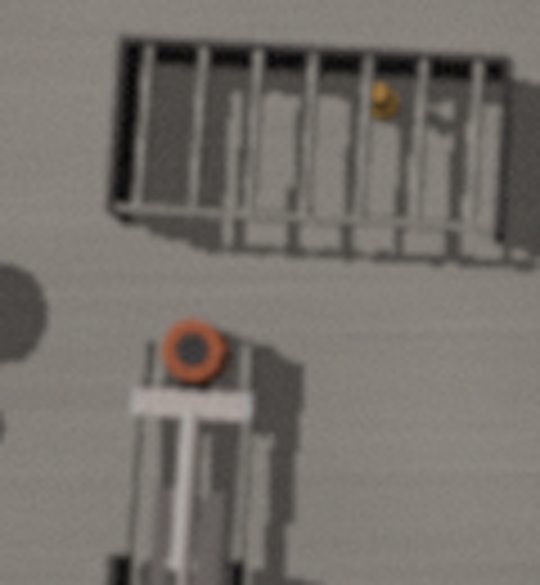

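View pics/s12.png

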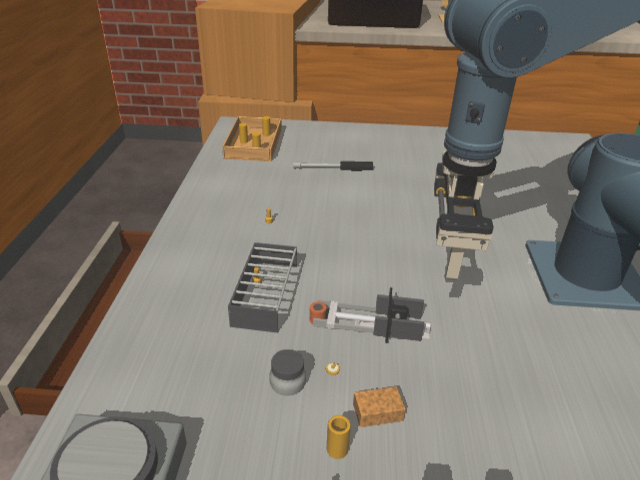

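View pics/s12c.png

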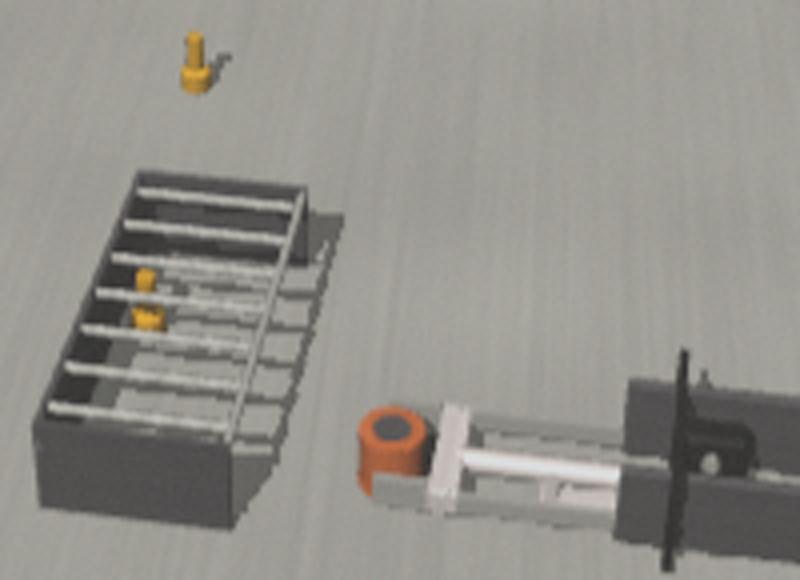

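The barrel stands upright about 112 mm in front of the rack's middle. The jaws are open, the reacher is flat, and everything else looks unmoved, so I am handing it in.

```bash
python3 -c "
from workcell import job
print(job.finish_job())"
```

```text
the job is handed in; nothing more can be done
None
```

The job is handed in; no verdict was reported. The copper barrel is out of the gap, standing on the open bench, and the reacher is let go beside it.

- **Getting it:** I took the reacher by its trigger bars with 6 N of grip and slid its open jaws into the gap. I went in by 1 mm steps until the barrel moved about 1–2 mm in the images, with roughly 1 N on the wrist. I then raised the grip in stages to 21 N, about 10 N at each jaw.
- **Letting go:** I drew the barrel straight out about 135 mm. Then I eased the grip, set the reacher on the bench, opened the fingers and lifted clear.

**Last checks:**
- **Barrel position:** its centre is 111 mm (side camera) and 113 mm (top camera) in front of the rack's middle, about 51–53 mm clear of the rack's front. It stands upright.
- **Reacher:** in the pictures its jaws are open and it lies flat on the bench. I did not measure its tilt.
- **Other things:** the stem in the gap and everything else look unmoved in the pictures. I did not measure them again one by one.
- **Robot:** it is clear of everything. The clock read about 17 s.

**One disagreement:** with the barrel gripped, the finger opening was 43.7 mm where I expected about 46 mm. I put this down to flex in the bars, because the barrel followed the jaws and showed no change in the images.

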